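# Hook up the drop guard of a tile press and slide the die in

## Task

Lift the barred drop guard of the bench press by the knob of its slotted bar and hook the bar's slot over the steel catch, so that the guard stays up by itself when you let go. Then lift the tile die out of its wooden cradle, stand it on the front of the press bed with its wooden handle towards the robot and wholly in front of the guard, and let go; finally push it by its handle under the raised guard until it is fully home between the guides, against both back stops. Leave the guard hooked up, let go of everything, and do not knock the other things on the table about.

Things in the scene. Friction and masses are not known exactly. Their poses are not given: they have to be found in the camera images.
- press: Bench press fixed to the table; place and turn vary. Origin on the table straight under the ram; x points away from the operator (front is -x), y to its left, z up. Steel bed plate 12 mm thick, 150 mm wide, reaching 210 mm in front of the origin. Ram underside 116 mm above the table. Crown beam at x -15 to +45 mm, z 185 to 225 mm, on columns at y +-99 mm.
- bed_front (a point): Point on top of the bare front part of the bed where the die is set down: x -160, y 0, z 12 mm in the press's frame (press axes).
- home (a point): Where the die's origin belongs when fully home: x 0, y 0, z 12 mm in the press's frame (press axes). Side guides 10 mm high and 102 mm apart run from x -50 to +50 mm, with lead-ins flaring outwards from there to x -87 mm; the faces of two back stop pins (22 mm high) are at x +42 mm.
- catch (a point): Steel catch: a level tongue 12 mm wide (y) and 12 mm thick sticking out to the front from the crown's bracket, over the guard, its end turned up 10 mm. This point, fixed to the press, is the middle of its top face in the bar's plane: x -66, y 0, z 271 mm in the press's frame.
- guard (a joint): Height of the drop guard above shut, m: 0 down (start), 0.125 highest, about 0.092 hanging on the catch. Grey barred panel 142 wide, 100 high, 8 mm thick at x -56 to -48 mm of the press, sliding vertically; shut, its lower edge is 26 mm above the table. About 0.7 kg with its bar; falls if let go.
- bar (a joint): Angle of the slotted bar, rad: 0 upright, positive leaning to the press's right (-y); range -0.25 to 1.3. It starts leaning about 1.1; a stiff pivot keeps it where left. Upright, it would strike the catch from below: keep it leaning 0.6 or more while raising the guard, swing it upright with the guard at 0.107 to 0.125 (catch enters below the lip), then lower it.
- pivot (a point): Pivot of the slotted bar on the guard's top rail: x -66, y 0, z 118 mm + guard height in the press's frame. The bar swings about the press's x axis in the plane x = -66 mm.
- slot (a point): Closed top of the bar's slot, 61 mm above the pivot (bar upright); it rests on the catch. The bar, 8 mm plate, measured upright from the pivot: strip at y -21 to -9 mm; top piece z 61 to 73 mm; lip at y 9 to 17 mm hanging down to z 46 mm. Slot 18 mm wide between strip and lip; below the lip its mouth is open to +y, z 6 to 46 mm.
- knob (a point): Centre of the bar's black grip knob: cylinder 22 mm in diameter, 32 mm long, axis along the press's x, 98 mm above the pivot along the bar and 26 mm in front of the bar's plane. It stands on a short stem, clear of the plate, and can turn between the fingers as the bar swings.
- die: Tile die, loose, 0.45 to 0.85 kg. Origin: centre of the underside of its base plate; x points away from its handle, z up. Aluminium plate 84 (x) x 96 (y) x 12 mm, box 76 x 84 mm up to z 46, dark punch plate up to z 52, square shank on top. It starts in the cradle, its underside 8 mm above the table.
- shank (a point): Middle of the die's steel shank, 30 x 30 mm, z 52 to 86 mm of the die, in the middle of its top; this point at z 69 mm. The only part to take it by in the cradle.
- handle_end (a point): Middle of the free end of the die's wooden handle, a bar 18 mm wide (y), 16 mm high, from x -38 to x -167 mm, z 22 to 38 mm of the die. This point: x -167, y 0, z 30 mm.
- cradle: Fixed wooden cradle of the die, left or right of the press. Origin on the table under the die's origin, axes as the die's. Walls 28 mm high around the plate (4 mm clearance) and blocks 46 mm high close on both sides of the handle: lift the die straight up 50 mm or more.
- pot: Bystander: clay cylinder pot, 76 mm wide, 85 mm high, on a fixed blue banding wheel 89 mm high and 176 mm wide. Origin: centre of its foot.
- bowl: Bystander: terracotta bowl 140 mm wide, 55 mm high. Origin: centre of its foot.
- rolling_pin: Bystander: wooden rolling pin, 220 mm long, 48 mm thick, along its own x. Origin under its middle.
- tool_crock: Bystander: white crock with wooden tools, 80 mm wide, about 150 mm high. Origin: centre of its foot.
- gourd: Bystander: clay gourd form, 80 mm wide, 115 mm high. Origin: centre of its foot.

How it is judged:
On the way, in this order (a step that is already met when the one before it is completed fails the run):
1. the guard hangs on the catch by its bar, untouched by the fingers (value of joint guard between 0.085 and 0.099 m and value of joint bar between -0.15 and 0.15 rad and contact force between the fingers and press below 0.3 N and velocity of joint guard between -0.02 and 0.02 m/s), for 0.3 s.
2. the die stands on the front of the press bed, wholly in front of the guard, handle towards the robot, let go (x of die in the frame of press between -0.225 and -0.096 m and y of die in the frame of press between -0.05 and 0.05 m and z of die in the frame of press between 0.009 and 0.016 m and angle between the x axis of die and the x axis of press, either way round below 0.4 rad and x of handle_end in the frame of press below -0.2 m and contact force between the fingers and die below 0.3 N and linear speed of die below 0.02 m/s), for 0.2 s.
At the end, for the whole second after the job is handed in: Guard hanging still on the catch by its bar (height 85 to 99 mm, bar within 0.15 rad of upright); die flat and still on the bed, home between the guides (origin within 4 mm in x and 6 mm in y of the press's, turned under 0.08 rad, tilted under 0.04 rad), handle to the front (value of joint guard between 0.085 and 0.099 m and value of joint bar between -0.15 and 0.15 rad and x of die in the frame of press between -0.004 and 0.004 m and y of die in the frame of press between -0.006 and 0.006 m and z of die in the frame of press between 0.009 and 0.015 m and x of handle_end in the frame of press below -0.15 m and angle between the x axis of die and the x axis of press, either way round below 0.08 rad and angle between die's own z axis and vertical below 0.04 rad and linear speed of die below 0.01 m/s and velocity of joint guard between -0.02 and 0.02 m/s); the robot touches nothing.
It fails at once if a bystander is moved more than 50 mm or knocked over (distance of any of pot, bowl, rolling_pin, tool_crock, gourd from where it was at the start of the episode above 0.05 m or angle between any of pot, bowl, tool_crock, gourd's own z axis and vertical above 0.6 rad).
It also fails if it takes over 66 s, if anything falls off the work surface, if the arm or the gripper's body presses on something with over 40 N, if the wrist force passes 120 N, or if a joint passes its speed limit or range.

## Robot

A 7-joint arm with a two-finger parallel gripper is mounted at the origin on the work surface. World frame = base frame: x ahead of the robot, y to its left, z up, the work surface at z = 0. Lengths are in m, angles in rad, forces in N, time in s.
With the tool pointing down it reaches from about 0.4 to 0.85 m from the base axis. Payload 4.5 kg.
Tool frame: the origin (TCP) lies between the finger pads; the fingertips stand 14 mm ahead of it and the grasp point (between the pads) lies 5 mm behind it; x points along the fingers, z is the direction in which the jaws open and shut, and the axes are right-handed (so a half turn about x gives the same grasp; the last joint's range is limited). The gripper opens to 88 mm and grips with 3 to 60 N. Pads are 18 mm wide; open, the fingers measure 123 mm over their backs; the gripper's body (75 mm by 187 mm) begins 45 mm behind the grasp point.
Start: joints at [1.179, 0.689, -0.195, 1.565, 0.157, 0.902, -0.215], TCP at [0.258, -0.569, 0.253] pointing down, gripper open.
Joint ranges: [-3.01, 3.01], [-0.46, 2.08], [-1.47, 1.51], [0.13, 2.56], [-1, 4.14], [0.04, 2.09], [-2.66, 2.66]. Speed limits (rad/s): [2.57, 2.57, 3.14, 3.14, 3.14, 3.14, 3.14].

## Interface

Orientations are given as a unit quaternion [x, y, z, w].
In Python, from plant import r, cams gives the robot as it stands.
- The arm moves only by the tool apply_moves, never from a script. Its arguments are lists of equal length, an entry for each row: "travel": the shift along the world's x, y, z in cm, a list of three; "roll": the turn about the world's z in degrees; "gripper": the finger opening in cm, from 0 to 8.81. In form: {"travel": [[x, y, z], ...], "roll": [roll, ...], "gripper": [gripper, ...]}. A call has exactly 8 rows; each row is the pose to reach, as a shift and turn from the pose commanded when the call began; what a row does not reach only later rows make up. A row lasts 1/12 s, in which the tool goes at most 41.7 mm and 7.16 degrees, less where a joint would pass 70% of its speed; a pose out of reach is approached as far as the arm can. A call with a gripper value outside its range is refused whole. The fingers move at their own pace and stop on an object; "newtons" is the grip in N (left out, the last holds). Time passes only in rows, so rows that repeat a pose let the fingers close, or fill a call up. It gives the time, the measured TCP pose, the force and the opening at its end, in the units of the state.
- r.get_state(): the state, without advancing time (a new reading comes with each control period).
- cams.snapshot(name): name is "side" or "top"; returns a dict with "image" (384x512x3 uint8, red, green, blue), "fx", "fy", "cx", "cy" (pixels), "dist" ([k1, k2, p1, p2, k3] as OpenCV has them; the pictures are not rectified), "R" (3x3) and "t" (3): a world point X has camera coordinates R X + t. Camera axes: x right, y down, z forward; pixel columns grow to the right and rows downward; lengths in m; the calibration is good to about 2 mm. A picture is of the moment at which its call begins. There is no depth.
- r.finish_job(): hands the job in, once; it reports no verdict.
The state is a dict: "clock": time; "q": joint angles; "qd": joint speeds; "joint_torque": joint torques, N m; "tool_pos": TCP position; "eef_rot": TCP orientation; "contact_force": force on the tool from outside, world axes, zero at the start; "moment": the same for the moment, N m; "opening": opening from 0.0 (shut) to 1.0 (fully open).
Only numpy, scipy, OpenCV 4.12 (cv2) and the standard library are available. Lean on these libraries where they do the work, as an engineer would, in place of code of your own. Each camera call takes 0.05 s, during which the arm holds its last target. There are 200 camera calls.

## Working session

There is one attempt and no reset: what is moved stays moved. The work goes in short steps, Python scripts to look and compute and a tool call to move; the robot and the scene stay as the last step left them, time stands still between calls to the robot, and variables do not carry over. Pictures are saved under pics/ and viewed, about 8 in all and at most 12, crops included, and the job is handed in when it is done.

Besides the shell and the picture viewer there is one more tool, called after "Call:" as a command line: name --pt "numbers of a row" for each row, then --argument value for the rest. apply_moves: Moves the arm, as the interface text tells. Its arguments: {"type":"object","properties":{"travel":{"type":"array","items":{"type":"array","items":{"type":"number"}}},"roll":{"type":"array","items":{"type":"number"}},"gripper":{"type":"array","items":{"type":"number"}},"newtons":{"type":"number"}},"required":["travel","roll","gripper"]}

```bash
ls; mkdir -p pics
python3 - <<'E'
from plant import r,cams
import cv2,numpy as np
s=r.get_state()
for k,v in s.items(): print(k,np.round(v,4))
for n in ("side","top"):
    c=cams.snapshot(n)
    cv2.imwrite(f"pics/{n}0.png",cv2.resize(c["image"][:,:,::-1],(800,600),interpolation=cv2.INTER_CUBIC))
    print(n,{k:np.round(v,4).tolist() for k,v in c.items() if k!="image"})
E
```

```text
pics
clock 0.0
q [ 1.1788  0.69   -0.1945  1.5663  0.1573  0.9025 -0.2151]
qd [ 0.0009  0.0011 -0.0023 -0.0003  0.0016  0.0003  0.0026]
joint_torque [ 6.00000e-04 -5.27559e+01 -1.26650e+00 -1.53426e+01 -5.26000e-02
  6.80000e-03  2.00000e-04]
tool_pos [ 0.2579 -0.5687  0.2519]
eef_rot [ 0.3833  0.5949 -0.3827  0.5938]
contact_force [-0.2458  0.752  -0.5559]
moment [ 0.002  -0.0047  0.0353]
opening 1.0054
side {'fx': 378.8811, 'fy': 378.8811, 'cx': 255.8197, 'cy': 195.5966, 'dist': [-0.1107, 0.0, 0.0, 0.0, 0.0], 'R': [[-0.9966, -0.0795, -0.0196], [-0.0393, 0.674, -0.7377], [0.0719, -0.7344, -0.6749]], 't': [0.556, 0.15, 1.4574]}
top {'fx': 346.6436, 'fy': 346.6436, 'cx': 253.26, 'cy': 193.6387, 'dist': [-0.0335, 0.0, 0.0, 0.0, 0.0], 'R': [[0.0095, -0.9999, -0.0119], [-0.9983, -0.0088, -0.0583], [0.0582, 0.0124, -0.9982]], 't': [0.0156, 0.544, 1.2509]}
```

View pics/side0.png

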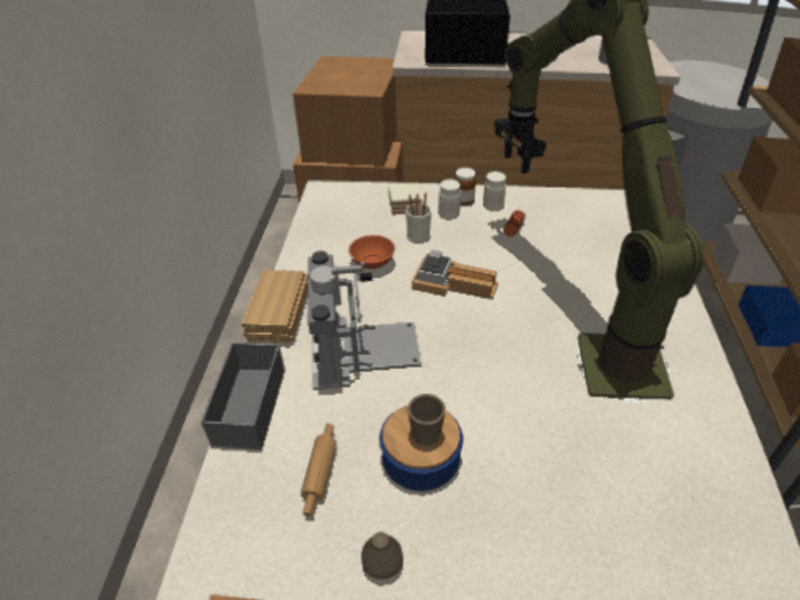

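View pics/top0.png

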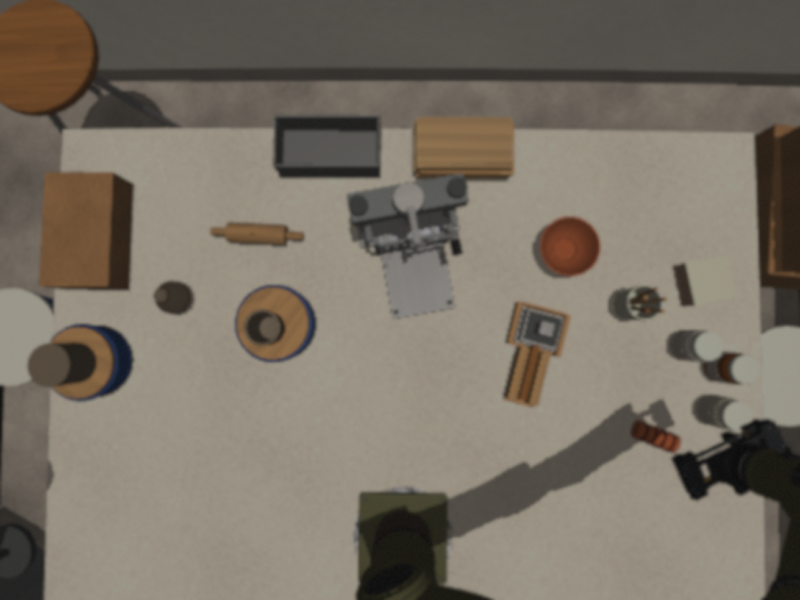

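Run:
```python
from plant import r,cams
import cv2,numpy as np
top=np.mean([cams.snapshot("top")["image"].astype(float) for _ in range(3)],0).astype(np.uint8)[:,:,::-1]
side=np.mean([cams.snapshot("side")["image"].astype(float) for _ in range(3)],0).astype(np.uint8)[:,:,::-1]
cv2.imwrite("pics/top_raw.png",top);cv2.imwrite("pics/side_raw.png",side)
def crop(im,x0,y0,w,h,k):
    c=cv2.resize(im[y0:y0+h,x0:x0+w],None,fx=k,fy=k,interpolation=cv2.INTER_CUBIC)
    for i in range(0,w,10): cv2.line(c,(i*k,0),(i*k,5 if i%50 else 14),(0,0,255),1);cv2.putText(c,str(x0+i),(i*k,24),0,.3,(0,0,255))
    for i in range(0,h,10): cv2.line(c,(0,i*k),(5,i*k),(0,0,255),1);cv2.putText(c,str(y0+i),(6,i*k+3),0,.3,(0,0,255))
    return c
A=np.zeros((600,800,3),np.uint8)
a=crop(top,218,108,85,100,6);A[:600,:510]=a
b=crop(top,320,188,48,76,6);A[:456,512:800]=b
cv2.imwrite("pics/c1.png",A)
B=np.zeros((600,800,3),np.uint8)
a=crop(side,192,155,80,100,6);B[:600,:480]=a
b=crop(side,262,156,60,40,5);B[:200,490:790]=b
cv2.imwrite("pics/c2.png",B)
```

```text
(no output)
```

View pics/c1.png

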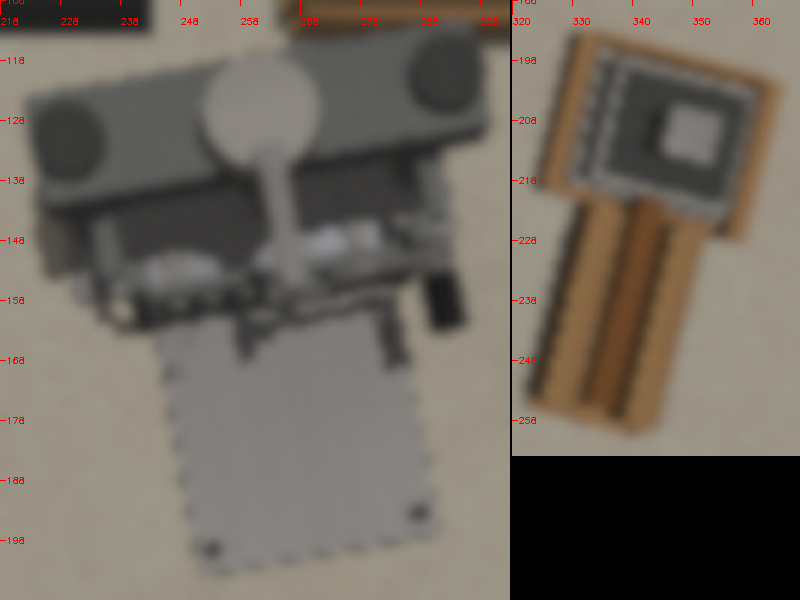

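View pics/c2.png

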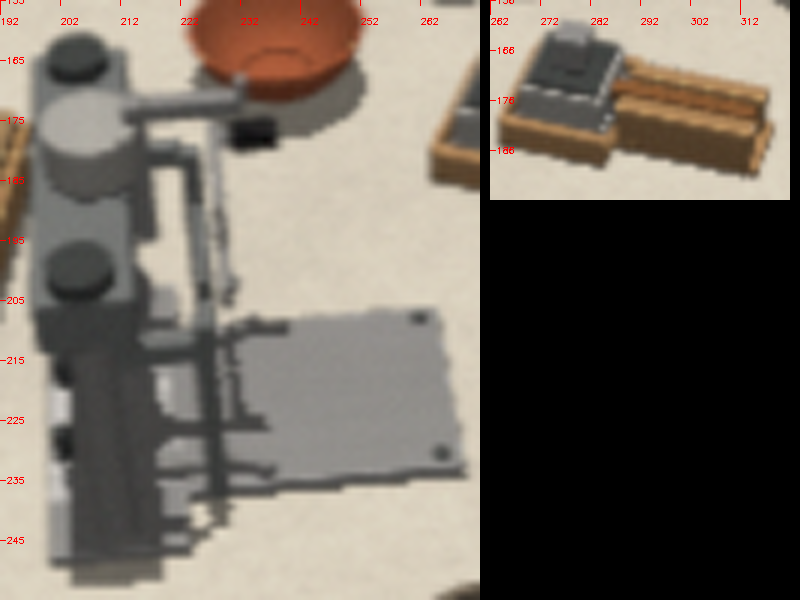

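```bash
cat > h.py <<'E'
import numpy as np,cv2
from plant import r,cams
from scipy.optimize import least_squares
def proj(c,X):
    X=np.atleast_2d(X).astype(float)
    return cv2.projectPoints(X,cv2.Rodrigues(np.array(c["R"],float))[0],np.array(c["t"],float),np.array([[c["fx"],0,c["cx"]],[0,c["fy"],c["cy"]],[0,0,1]]),np.array(c["dist"],float))[0][:,0]
def tf(p,X):
    X=np.atleast_2d(X).astype(float);a=p[2];R=np.array([[np.cos(a),-np.sin(a),0],[np.sin(a),np.cos(a),0],[0,0,1]])
    return X@R.T+[p[0],p[1],0]
def bar(h,a,s,xo=-.066): # point s above pivot along bar
    return np.array([xo,-s*np.sin(a),.118+h+s*np.cos(a)])
def over(img,c,segs,x0,y0,w,h,k):
    o=cv2.resize(img[y0:y0+h,x0:x0+w],None,fx=k,fy=k,interpolation=cv2.INTER_CUBIC)
    for s in segs:
        q=((proj(c,s)-[x0,y0]+.5)*k).astype(int); cv2.polylines(o,[q.reshape(-1,1,2)],False,(0,255,0),1)
    return o
E
python3 - <<'E'
from h import *
T=cams.snapshot("top");S=cams.snapshot("side")
c1=lambda x,y:np.array([218+x/6-.5,108+y/6-.5]); c2=lambda x,y:np.array([320+(x-512)/6-.5,188+y/6-.5])
s1=lambda x,y:np.array([192+x/6-.5,155+y/6-.5]); s2=lambda x,y:np.array([262+(x-490)/5-.5,156+y/5-.5])
F=[-.21,.075,.012];G=[-.21,-.075,.012]
def linedist(c,p,A,B,q):
    a,b=proj(c,tf(p,[A,B]));d=(b-a)/np.linalg.norm(b-a);return np.array([d[0]*(q-a)[1]-d[1]*(q-a)[0]])
def res(p,parts=False):
    o=[proj(T,tf(p,F))[0]-c1(206,574),proj(T,tf(p,G))[0]-c1(437,531),
       proj(S,tf(p,G))[0]-s1(436,310),proj(S,tf(p,F))[0]-s1(465,466),
       linedist(T,p,[-.1,.075,.012],F,c1(160,345)),linedist(T,p,[-.1,-.075,.012],G,c1(412,372))]
    return o if parts else np.concatenate(o)
s=least_squares(res,[.6,-.03,.1],loss="soft_l1",f_scale=.5);P=s.x
print("press",P);print(np.round(res(P),2))
def rk(v): X=tf(P,bar(0,v[0],.098,-.092));return np.r_[proj(T,X)[0]-c1(444,300),proj(S,X)[0]-s1(253,133)]
k=least_squares(rk,[1.1]);print("bar",k.x,np.round(k.fun,2),"knob",tf(P,bar(0,k.x[0],.098,-.092)))
# die
def rd(p):
    X=tf(p,[[0,0,.094],[-.05,0,.046],[-.167,0,.046]])
    return np.r_[proj(T,X[0])[0]-c2(693,135),proj(S,X[0])[0]-s2(575,30),linedist(T,p,[-.05,0,.046],[-.167,0,.046],c2(649,210)),linedist(T,p,[-.05,0,.046],[-.167,0,.046],c2(604,408)),proj(T,X[2])[0]-c2(604,408)]
d=least_squares(rd,[.6,-.25,-.2],loss="soft_l1",f_scale=.5);D=d.x;print("die",D,np.round(rd(D),2))
np.savez("pose.npz",P=P,D=D,b=k.x[0])
def rect(x0,x1,y0,y1,z):return [[x0,y0,z],[x1,y0,z],[x1,y1,z],[x0,y1,z],[x0,y0,z]]
segs=[tf(P,q) for q in (rect(-.21,.05,-.075,.075,.012),rect(-.015,.045,-.099,.099,.225),rect(-.056,-.048,-.071,.071,.126),rect(-.108,-.076,bar(0,k.x[0],.098)[1]-.011,bar(0,k.x[0],.098)[1]+.011,bar(0,k.x[0],.098)[2]),[[-.066,0,.271],[-.015,0,.271]])]
segs+=[tf(D,q) for q in (rect(-.015,.015,-.015,.015,.094),rect(-.038,.038,-.042,.042,.054),rect(-.167,-.038,-.009,.009,.046),rect(-.042,.042,-.048,.048,.02))]
t=cv2.imread("pics/top_raw.png");s_=cv2.imread("pics/side_raw.png")
A=np.zeros((600,800,3),np.uint8)
A[:600,:600]=over(t,T,segs,218,108,150,150,4)[:600,:600]
A[:400,540:800]=0
b=over(s_,S,segs,192,155,130,100,4);B=np.zeros((600,800,3),np.uint8)
a=over(t,T,segs,218,108,150,150,3);B=np.zeros((600,800,3),np.uint8);B[:450,:450]=a
b=over(s_,S,segs,192,155,115,100,3);B[300:600,455:800]=b
cv2.imwrite("pics/o1.png",B)
E
```

```text
press [ 0.72752225 -0.00616648  0.18054785]
[-1.19  0.42  0.68  0.6  -0.51 -0.74 -0.86 -0.02 -0.17 -0.02]
bar [0.98354284] [-0.14  0.21 -0.78  0.28] knob [[ 0.65166716 -0.10294234  0.17229952]]
die [ 0.48626712 -0.31026968 -0.24733231] [-0.03 -0.04 -1.16  0.39  0.64 -0.05 -0.15  0.4 ]
```

View pics/o1.png

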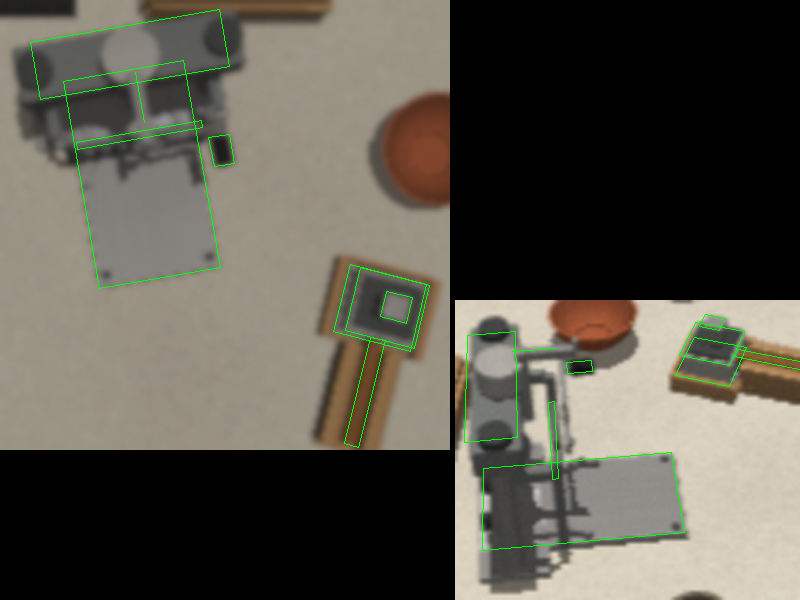

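```bash
cat >> h.py <<'E'
from scipy.spatial.transform import Rotation as Ro
z=np.load("pose.npz");P,D,B0=z["P"],z["D"],float(z["b"])
def st():
    s=r.get_state();m=Ro.from_quat(s["eef_rot"]).as_matrix()
    print("t",round(s["clock"],2),"pos cm",np.round(np.array(s["tool_pos"])*100,2),"x",np.round(m[:,0],3),"jawyaw",round(np.degrees(np.arctan2(m[1,2],m[0,2])),2),"F",np.round(s["contact_force"],1),"open",round(s["opening"],3),"q",np.round(s["q"],2))
    return s
E
python3 - <<'E'
from h import *
st()
print("press y dir yaw",np.degrees(P[2])+90,"die y yaw",np.degrees(D[2])+90)
print("knob",tf(P,bar(0,B0,.098,-.092))*100,tf(P,bar(0,1.1,.098,-.092))*100)
E
```

```text
t 0.5 pos cm [ 25.82 -56.92  25.27] x [ 0. -0. -1.] jawyaw -65.6 F [ 0.4 -0.8 -0. ] open 0.999 q [ 1.18  0.69 -0.19  1.57  0.16  0.9  -0.22]
press y dir yaw 100.34462991990245 die y yaw 75.82890242927614
knob [[ 65.16671617 -10.29423411  17.22995203]] [[ 65.27008826 -10.86054616  16.24524199]]
```

Run:
```python
from h import *
S=cams.snapshot("side");T=cams.snapshot("top")
s=st();m=Ro.from_quat(s["eef_rot"]).as_matrix();p=np.array(s["tool_pos"])
im=cv2.imread("pics/side_raw.png");tp=cv2.imread("pics/top_raw.png")
def cv(c,o,x0,y0,k,X,t,col):
    q=((proj(c,X)[0]-[x0,y0]+.5)*k).astype(int);cv2.circle(o,tuple(int(v) for v in q),2,col,-1);cv2.putText(o,t,(int(q[0])+3,int(q[1])+3),0,.3,col)
box=[]
for a in(-.0375,.0375):
  for b in(-.0935,.0935):
    box.append([p+m@[-.05,a,b],p+m@[-.15,a,b]])
for x in(-.05,-.15):
    box.append([p+m@[x,a,b] for a,b in((-.0375,-.0935),(.0375,-.0935),(.0375,.0935),(-.0375,.0935),(-.0375,-.0935))])
o=np.zeros((600,800,3),np.uint8)
a=over(im,S,[],195,155,60,75,8)
for y,col in((-.08,(0,0,255)),(.08,(0,255,255))):
  for z in(.126,.15,.175,.2,.225,.25): cv(S,a,195,155,8,tf(P,[-.052,y,z])[0],str(int(z*1000)),col)
cv(S,a,195,155,8,tf(P,[-.066,0,.271])[0],"catch",(0,255,0));cv(S,a,195,155,8,tf(P,[-.08,0,.281])[0],"tip-80",(0,255,0))
o[:600,:480]=a
b=over(im,S,box,305,55,55,60,5);o[:300,490:765]=b
b=over(tp,T,[],225,120,75,48,4)
for y,col in((-.08,(0,0,255)),(.08,(0,255,255))):
  for z in(.126,.2,.25): cv(T,b,225,120,4,tf(P,[-.052,y,z])[0],str(int(z*1000)),col)
cv(T,b,225,120,4,tf(P,[-.08,0,.281])[0],"tip",(0,255,0))
o[320:512,490:790]=b
cv2.imwrite("pics/o2.png",o)
```

```text
t 0.6 pos cm [ 25.82 -56.92  25.28] x [ 0. -0. -1.] jawyaw -65.61 F [ 1.   0.5 -0.6] open 1.0 q [ 1.18  0.69 -0.19  1.57  0.16  0.9  -0.22]
```

View pics/o2.png

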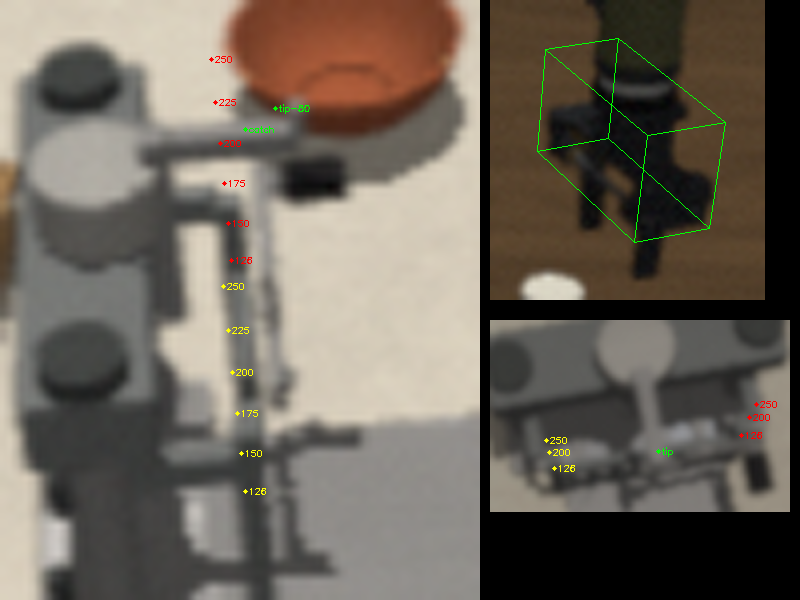

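Call:
apply_moves --pt "2 2.5 1" --pt "4.5 5.5 2" --pt "7 8.5 3" --pt "9.5 11.5 4" --pt "12 14.5 5" --pt "14.5 17.5 5" --pt "17 20.5 5" --pt "19.5 23.3 5" --roll '[2.4,4.8,7.2,9.6,12,14.4,16.8,18.9]' --gripper '[5.4,5.4,5.4,5.4,5.4,5.4,5.4,5.4]' --newtons 40

```text
clock: 1.27
tool_pos: [0.4543, -0.3344, 0.3033]
eef_rot: [0.279, 0.649, -0.28, 0.65]
contact_force: [1.0, -0.6, -0.7]
opening: 0.609
```

Call:
apply_moves --pt "2.5 3 0" --pt "5.2 6.2 0" --pt "8 9.5 0" --pt "11 13 0" --pt "13.5 16.2 0" --pt "16 19 0" --pt "18.2 21.5 0" --pt "19.5 23.2 0" --roll '[0,0,0,0,0,0,0,0]' --gripper '[5.4,5.4,5.4,5.4,5.4,5.4,5.4,5.4]'

```text
clock: 1.93
tool_pos: [0.6506, -0.0991, 0.3027]
eef_rot: [0.28, 0.65, -0.278, 0.65]
contact_force: [1.2, -0.6, -0.5]
opening: 0.612
```

Run:
```python
from h import *
s=st();print("delta to grasp cm",np.round((tf(P,bar(0,B0,.098,-.094))[0]-s["tool_pos"])*100,2),"want yaw",np.degrees(P[2])+90+33-180)
```

```text
t 1.93 pos cm [65.06 -9.91 30.27] x [ 0.002  0.003 -1.   ] jawyaw -46.43 F [ 1.2 -0.6 -0.5] open 0.612 q [ 0.22  0.69 -0.27  1.39  0.19  1.08 -0.89]
delta to grasp cm [ -0.09  -0.42 -13.04] want yaw -46.655370080097555
```

Call:
apply_moves --pt "-0.1 -0.4 -1.2" --pt "-0.1 -0.4 -2.4" --pt "-0.1 -0.4 -3.6" --pt "-0.1 -0.4 -4.8" --pt "-0.1 -0.4 -6" --pt "-0.1 -0.4 -7.2" --pt "-0.1 -0.4 -8.4" --pt "-0.1 -0.4 -9" --roll '[0,0,0,0,0,0,0,0]' --gripper '[5.4,5.4,5.4,5.4,5.4,5.4,5.4,5.4]'

```text
clock: 2.6
tool_pos: [0.6464, -0.1082, 0.2111]
eef_rot: [0.28, 0.65, -0.281, 0.648]
contact_force: [-0.8, 0.4, 0.4]
opening: 0.609
```

Call:
apply_moves --pt "0 0 -0.7" --pt "0 0 -1.4" --pt "0 0 -2.1" --pt "0 0 -2.8" --pt "0 0 -3.5" --pt "0 0 -4" --pt "0 0 -4" --pt "0 0 -4" --roll '[0,0,0,0,0,0,0,0]' --gripper '[5.4,5.4,5.4,5.4,5.4,5.4,5.4,5.4]'

```text
clock: 3.27
tool_pos: [0.6471, -0.1082, 0.1725]
eef_rot: [0.28, 0.649, -0.28, 0.649]
contact_force: [-0.3, -0.2, 0.5]
opening: 0.61
```

Run:
```python
from h import *
s=st();T=cams.snapshot("top");S=cams.snapshot("side")
k=tf(P,bar(0,B0,.098,-.092))[0]
def rect(x0,x1,y0,y1,z):return [[x0,y0,z],[x1,y0,z],[x1,y1,z],[x0,y1,z],[x0,y0,z]]
ky=bar(0,B0,.098)
segs=[tf(P,rect(-.108,-.076,ky[1]-.011,ky[1]+.011,ky[2]))]
o=np.zeros((600,800,3),np.uint8)
o[:560,:400]=over(S["image"][:,:,::-1],S,segs,210,140,50,70,8)
o[:560,400:]=over(T["image"][:,:,::-1],T,segs,255,125,50,70,8)
cv2.imwrite("pics/o3.png",o)
```

```text
t 3.27 pos cm [ 64.71 -10.82  17.25] x [-0.  0. -1.] jawyaw -46.7 F [-0.3 -0.2  0.5] open 0.61 q [ 0.22  0.83 -0.24  1.53  0.24  0.81 -0.93]
```

View pics/o3.png

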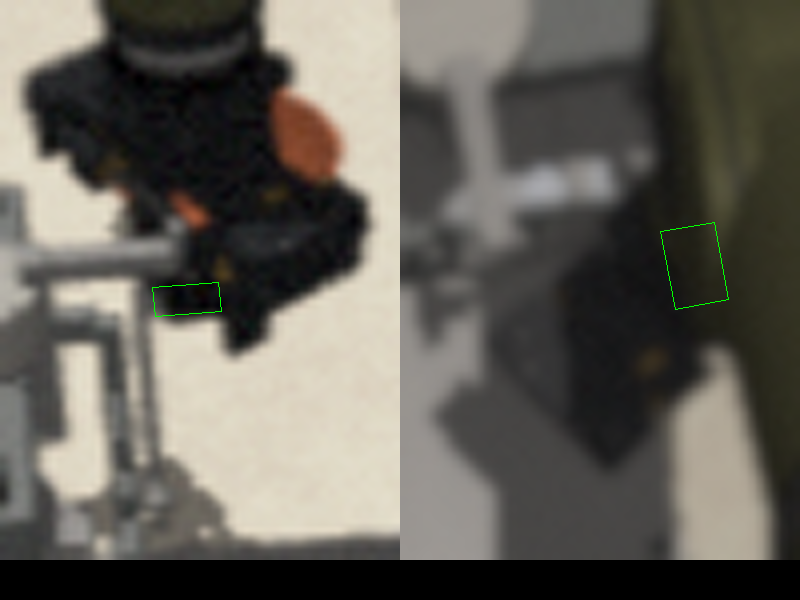

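Call:
apply_moves --pt "0.2 0.3 -0.3" --pt "0.2 0.3 -0.4" --pt "0.2 0.3 -0.4" --pt "0.2 0.3 -0.4" --pt "0.2 0.3 -0.4" --pt "0.2 0.3 -0.4" --pt "0.2 0.3 -0.4" --pt "0.2 0.3 -0.4" --roll '[0,0,0,0,0,0,0,0]' --gripper '[5.4,5.4,2,1,0,0,0,0]' --newtons 30

```text
clock: 4.03
tool_pos: [0.6498, -0.1055, 0.1689]
eef_rot: [0.281, 0.649, -0.28, 0.65]
contact_force: [2.2, -1.4, -1.4]
opening: 0.347
```

Run:
```python
from h import *
s=st();print(np.round(s["moment"],2))
```

```text
t 4.03 pos cm [ 64.98 -10.55  16.89] x [ 0.001 -0.    -1.   ] jawyaw -46.75 F [ 2.2 -1.4 -1.4] open 0.347 q [ 0.21  0.84 -0.23  1.53  0.24  0.8  -0.93]
[-0.18 -0.5  -0.24]
```

Call:
apply_moves --pt "0 0 0" --pt "0 0 0.5" --pt "0 0 1.2" --pt "0 0 2.0" --pt "0 0 2.9" --pt "0 0 3.8" --pt "0 0 4.7" --pt "0 0 5.5" --roll '[0,0,0,0,0,0,0,0]' --gripper '[0,0,0,0,0,0,0,0]' --newtons 45

```text
clock: 4.7
tool_pos: [0.6488, -0.1034, 0.2245]
eef_rot: [0.281, 0.65, -0.279, 0.649]
contact_force: [3.1, 4.5, -8.4]
opening: 0.321
```

Call:
apply_moves --pt "0 0 0.8" --pt "0 0 1.7" --pt "0 0 2.6" --pt "0 0 3.5" --pt "0 0 4.4" --pt "0 0 5.3" --pt "0 0 5.9" --pt "0 0 6.1" --roll '[0,0,0,0,0,0,0,0]' --gripper '[0,0,0,0,0,0,0,0]'

```text
clock: 5.37
tool_pos: [0.6488, -0.1034, 0.2861]
eef_rot: [0.281, 0.65, -0.279, 0.649]
contact_force: [1.2, 5.4, -7.7]
opening: 0.321
```

Run:
```python
from h import *
s=st();T=cams.snapshot("top");S=cams.snapshot("side")
def rect(x0,x1,y0,y1,z):return [[x0,y0,z],[x1,y0,z],[x1,y1,z],[x0,y1,z],[x0,y0,z]]
segs=[]
for h in(.105,.115,.125):
  segs+=[tf(P,[bar(h,B0,0,-.066),bar(h,B0,.09,-.066)]), tf(P,[[-.056,-.071,.026+h],[-.056,.071,.026+h]])]
segs+=[tf(P,[[-.056,-.071,.126+.115],[-.056,.071,.126+.115]])]
cv2.imwrite("pics/o4.png",over(S["image"][:,:,::-1],S,segs,200,130,75,75,8))
```

```text
t 5.37 pos cm [ 64.88 -10.34  28.61] x [ 0.     0.002 -1.   ] jawyaw -46.65 F [ 1.2  5.4 -7.7] open 0.321 q [ 0.23  0.71 -0.26  1.42  0.19  1.04 -0.89]
```

View pics/o4.png

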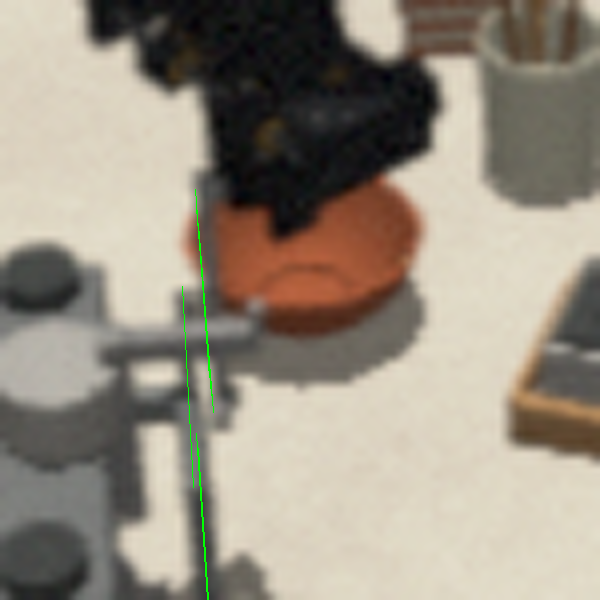

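Run:
```python
from h import *
s=st();c,n=np.cos(P[2]),np.sin(P[2]);d=np.array(s["tool_pos"])[:2]-P[:2]
x,y=c*d[0]+n*d[1],-n*d[0]+c*d[1];print(x,y,np.arcsin(-y/.098))
a0=1.03
for a in np.linspace(a0,0,15)[1:]:
    dy=.098*(np.sin(a0)-np.sin(a))*100;dz=.098*(np.cos(a)-np.cos(a0))*100
    print(round(a,2),np.round([-n*dy,c*dy,dz],2))
```

```text
t 5.47 pos cm [ 64.88 -10.34  28.56] x [-0.     0.002 -1.   ] jawyaw -46.65 F [ 1.4  5.4 -7. ] open 0.327 q [ 0.23  0.71 -0.26  1.42  0.19  1.04 -0.89]
-0.09489723418823212 -0.081540497751833 0.9827857930449544
0.96 [-0.07  0.39  0.6 ]
0.88 [-0.15  0.82  1.18]
0.81 [-0.23  1.29  1.72]
0.74 [-0.33  1.79  2.22]
0.66 [-0.43  2.34  2.68]
0.59 [-0.53  2.91  3.11]
0.52 [-0.64  3.52  3.48]
0.44 [-0.76  4.15  3.82]
0.37 [-0.88  4.8   4.1 ]
0.29 [-1.    5.47  4.33]
0.22 [-1.12  6.15  4.52]
0.15 [-1.25  6.85  4.65]
0.07 [-1.38  7.56  4.73]
0.0 [-1.51  8.26  4.75]
```

Call:
apply_moves --pt "-0.07 0.39 0.55" --pt "-0.15 0.82 1.1" --pt "-0.23 1.29 1.6" --pt "-0.33 1.79 2.05" --pt "-0.43 2.34 2.5" --pt "-0.53 2.91 2.9" --pt "-0.64 3.52 3.3" --pt "-0.76 4.15 3.65" --roll '[0,0,0,0,0,0,0,0]' --gripper '[0,0,0,0,0,0,0,0]'

```text
clock: 6.13
tool_pos: [0.64, -0.0673, 0.3217]
eef_rot: [0.279, 0.649, -0.284, 0.649]
contact_force: [-0.9, -5.5, -6.2]
opening: 0.317
```

Call:
apply_moves --pt "-0.12 0.65 0.28" --pt "-0.24 1.32 0.5" --pt "-0.36 2 0.7" --pt "-0.49 2.7 0.83" --pt "-0.61 3.35 0.9" --pt "-0.71 3.9 0.92" --pt "-0.73 4 0.92" --pt "-0.73 4 0.92" --roll '[0,0,0,0,0,0,0,0]' --gripper '[0,0,0,0,0,0,0,0]'

```text
clock: 6.8
tool_pos: [0.6322, -0.0264, 0.3304]
eef_rot: [0.278, 0.65, -0.283, 0.648]
contact_force: [-1.0, -5.1, -5.3]
opening: 0.319
```

```bash
cat >> h.py <<'E'
def pr(X):
    c,n=np.cos(P[2]),np.sin(P[2]);d=np.array(X)[:2]-P[:2];return np.round([c*d[0]+n*d[1],-n*d[0]+c*d[1],X[2]],4)
def rect(x0,x1,y0,y1,z):return [[x0,y0,z],[x1,y0,z],[x1,y1,z],[x0,y1,z],[x0,y0,z]]
E
python3 - <<'E'
from h import *
s=st();print(pr(s["tool_pos"]))
S=cams.snapshot("side");T=cams.snapshot("top")
o=np.zeros((600,800,3),np.uint8)
segs=[tf(P,[bar(.115,0,0,-.066),bar(.115,0,.09,-.066)]),tf(P,[[-.066,-.006,.271],[-.066,.006,.271]])]
o[:600,:480]=over(S["image"][:,:,::-1],S,segs,200,130,60,75,8)
o[:600,480:]=over(T["image"][:,:,::-1],T,segs,240,100,40,75,8)
cv2.imwrite("pics/o5.png",o)
E
```

```text
t 6.8 pos cm [63.22 -2.64 33.04] x [-0.005 -0.005 -1.   ] jawyaw -46.78 F [-1.  -5.1 -5.3] open 0.319 q [ 0.11  0.63 -0.26  1.43  0.18  1.11 -1.  ]
[-0.0975 -0.0028  0.3304]
```

View pics/o5.png

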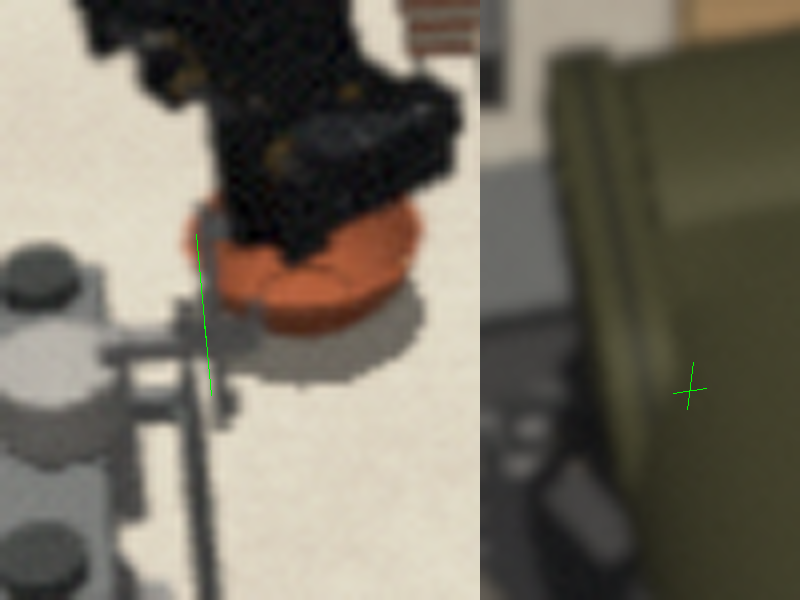

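Call:
apply_moves --pt "-0.05 0.25 0" --pt "-0.05 0.25 0" --pt "-0.05 0.25 -0.4" --pt "-0.05 0.25 -0.8" --pt "-0.05 0.25 -1.2" --pt "-0.05 0.25 -1.5" --pt "-0.05 0.25 -1.8" --pt "-0.05 0.25 -1.8" --roll '[0,0,0,0,0,0,0,0]' --gripper '[0,0,0,0,0,0,0,0]'

```text
clock: 7.57
tool_pos: [0.6318, -0.0242, 0.3136]
eef_rot: [0.279, 0.649, -0.283, 0.648]
contact_force: [-5.1, -5.5, 2.5]
opening: 0.321
```

Call:
apply_moves --pt "0 0 -0.2" --pt "0 0 -0.4" --pt "0 0 -0.5" --pt "0 0 -0.6" --pt "0 0 -0.7" --pt "0 0 -0.8" --pt "0 0 -0.8" --pt "0 0 -0.8" --roll '[0,0,0,0,0,0,0,0]' --gripper '[0,0,0,0,0,0,0,0]'

```text
clock: 8.23
tool_pos: [0.6318, -0.0242, 0.3125]
eef_rot: [0.28, 0.648, -0.283, 0.65]
contact_force: [-17.5, -7.5, 36.6]
opening: 0.318
```

Run:
```python
from h import *
s=st();print(pr(s["tool_pos"]))
```

```text
t 8.23 pos cm [63.18 -2.42 31.25] x [ 0.001 -0.005 -1.   ] jawyaw -46.92 F [-17.5  -7.5  36.6] open 0.318 q [ 0.11  0.64 -0.26  1.46  0.19  1.06 -1.02]
[-0.0974 -0.0005  0.3125]
```

Call:
apply_moves --pt "0 0 0.3" --pt "0 0 0.6" --pt "0 0 0.7" --pt "0 0 0.7" --pt "0 0 0.7" --pt "0 0 0.7" --pt "0 0 0.7" --pt "0 0 0.7" --roll '[0,0,0,0,0,0,0,0]' --gripper '[0,0,0,0,4,5,5.4,5.4]'

```text
clock: 8.9
tool_pos: [0.634, -0.0196, 0.3123]
eef_rot: [0.28, 0.649, -0.279, 0.65]
contact_force: [0.2, 0.1, -0.9]
opening: 0.593
```

Call:
apply_moves --pt "0 0 0" --pt "0 0 1" --pt "0 0 2.5" --pt "0 0 4" --pt "0 0 5.5" --pt "-2 -3 6.5" --pt "-5 -6 7" --pt "-7 -9 7" --roll '[0,0,0,0,0,0,0,0]' --gripper '[5.6,5.6,5.6,5.6,5.6,5.6,5.6,5.6]'

```text
clock: 9.57
tool_pos: [0.5632, -0.111, 0.3836]
eef_rot: [0.28, 0.649, -0.279, 0.65]
contact_force: [0.7, -0.7, 0.4]
opening: 0.636
```

Run:
```python
from h import *
s=st();print("shank above D",(tf(D,[0,0,.3])[0]-s["tool_pos"])*100,"die jaw yaw",np.degrees(D[2])+90)
S=cams.snapshot("side");T=cams.snapshot("top")
o=np.zeros((600,800,3),np.uint8)
ky=lambda h:.118+h+.098
segs=[tf(P,rect(-.108,-.076,-.011,.011,ky(.092))),tf(P,[[-.066,.0,.118+.092],[-.066,0,.118+.092+.073]])]
o[:560,:400]=over(S["image"][:,:,::-1],S,segs,205,150,50,70,8)
o[:560,400:]=over(T["image"][:,:,::-1],T,segs,240,125,50,70,8)
cv2.imwrite("pics/o6.png",o)
```

```text
t 9.57 pos cm [ 56.32 -11.1   38.36] x [ 0.003  0.    -1.   ] jawyaw -46.55 F [ 0.7 -0.7  0.4] open 0.636 q [ 0.28  0.49 -0.28  1.53  0.15  1.14 -0.84]
shank above D [ -7.69030083 -19.93002296  -8.35599303] die jaw yaw 75.82890242927614
```

View pics/o6.png

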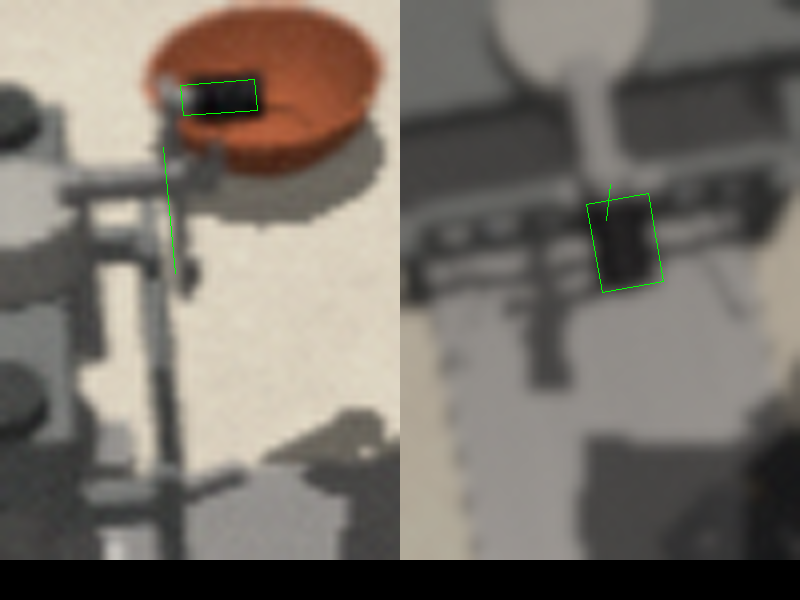

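Call:
apply_moves --pt "-1 -2.5 -1" --pt "-2 -5 -3" --pt "-3 -7.5 -6" --pt "-4 -10 -9" --pt "-5 -13 -12" --pt "-6 -16 -15" --pt "-7 -18.5 -17" --pt "-7.7 -19.9 -18" --roll '[-7,-14,-21,-28,-35,-42,-49,-56]' --gripper '[7,7,7,7,7,7,7,7]' --newtons 50

```text
clock: 10.33
tool_pos: [0.4843, -0.3132, 0.1989]
eef_rot: [-0.553, -0.44, 0.556, -0.438]
contact_force: [-0.3, -0.8, 0.1]
opening: 0.798
```

Call:
apply_moves --pt "0 0 0" --pt "0 0 -1.5" --pt "0 0 -3" --pt "0 0 -4.5" --pt "0 0 -6" --pt "0 0 -7" --pt "0 0 -7.5" --pt "0 0 -7.5" --roll '[-1.6,-1.6,-1.6,-1.6,-1.6,-1.6,-1.6,-1.6]' --gripper '[7,7,7,7,7,7,7,7]'

```text
clock: 11.0
tool_pos: [0.4874, -0.3091, 0.1261]
eef_rot: [0.558, 0.435, -0.558, 0.434]
contact_force: [0.3, 0.4, 0.7]
opening: 0.795
```

Run:
```python
from h import *
s=st();print("to shank",np.round((tf(D,[0,0,.080])[0]-s["tool_pos"])*100,2),"want -104.17")
```

```text
t 11.0 pos cm [ 48.74 -30.91  12.61] x [-0.     0.001 -1.   ] jawyaw -104.19 F [0.3 0.4 0.7] open 0.795 q [ 0.49  0.8   0.    1.82 -0.    0.52 -1.33]
to shank [-0.12 -0.11 -4.61] want -104.17
```

Call:
apply_moves --pt "-0.1 -0.1 -0.8" --pt "-0.1 -0.1 -1.6" --pt "-0.1 -0.1 -2.4" --pt "-0.1 -0.1 -3.2" --pt "-0.1 -0.1 -3.9" --pt "-0.1 -0.1 -4.4" --pt "-0.1 -0.1 -4.6" --pt "-0.1 -0.1 -4.6" --roll '[0,0,0,0,0,0,0,0]' --gripper '[7,7,7,7,7,7,7,7]'

```text
clock: 11.67
tool_pos: [0.4855, -0.311, 0.0798]
eef_rot: [-0.558, -0.434, 0.558, -0.434]
contact_force: [0.3, -0.4, 1.1]
opening: 0.797
```

Call:
apply_moves --pt "0 0 0" --pt "0 0 0" --pt "0 0 0" --pt "0 0 0" --pt "0 0 0" --pt "0 0 0" --pt "0 0 0" --pt "0 0 0" --roll '[0,0,0,0,0,0,0,0]' --gripper '[4,2.5,1,0,0,0,0,0]' --newtons 50

```text
clock: 12.33
tool_pos: [0.4858, -0.3114, 0.0805]
eef_rot: [-0.558, -0.434, 0.558, -0.434]
contact_force: [0.7, -1.2, 0.8]
opening: 0.335
```

Run:
```python
from h import *
s=st();print(np.round(s["moment"],2))
```

```text
t 12.33 pos cm [ 48.58 -31.14   8.05] x [ 0. -0. -1.] jawyaw -104.31 F [ 0.7 -1.2  0.8] open 0.335 q [ 0.49  0.88  0.    1.84 -0.    0.42 -1.33]
[0.03 0.06 0.  ]
```

Call:
apply_moves --pt "0 0 0.5" --pt "0 0 1.2" --pt "0 0 2.2" --pt "0 0 3.4" --pt "0 0 4.8" --pt "0 0 6.4" --pt "0 0 8" --pt "0 0 9" --roll '[0,0,0,0,0,0,0,0]' --gripper '[0,0,0,0,0,0,0,0]'

```text
clock: 13.0
tool_pos: [0.4864, -0.3116, 0.173]
eef_rot: [0.559, 0.433, -0.558, 0.435]
contact_force: [-0.1, -0.9, -3.7]
opening: 0.333
```

Run:
```python
from h import *
s=st();print("to place",np.round((tf(P,[-.165,0,.012+.0725+.001])[0]-s["tool_pos"])*100,2),"yaw -79.66")
```

```text
t 13.0 pos cm [ 48.64 -31.16  17.3 ] x [ 0.002 -0.001 -1.   ] jawyaw -104.31 F [-0.1 -0.9 -3.7] open 0.333 q [ 0.49  0.73  0.    1.8  -0.    0.61 -1.33]
to place [ 7.88 27.58 -8.75] yaw -79.66
```

Call:
apply_moves --pt "0.5 2 0" --pt "1.5 5 0" --pt "2.6 9 0" --pt "3.7 13 0" --pt "4.9 17 0" --pt "6 21 0" --pt "7 24.5 0" --pt "7.8 27.2 0" --roll '[2,5,9,13,17,20,23,24.6]' --gripper '[0,0,0,0,0,0,0,0]'

```text
clock: 13.67
tool_pos: [0.5645, -0.0346, 0.1712]
eef_rot: [0.452, 0.544, -0.451, 0.544]
contact_force: [-0.4, -0.2, -5.6]
opening: 0.336
```

Call:
apply_moves --pt "0.1 0.4 0" --pt "0.1 0.4 -1" --pt "0.1 0.4 -2.2" --pt "0.1 0.4 -3.4" --pt "0.1 0.4 -4.6" --pt "0.1 0.4 -5.6" --pt "0.1 0.4 -6" --pt "0.1 0.4 -6" --roll '[0,0,0,0,0,0,0,0]' --gripper '[0,0,0,0,0,0,0,0]'

```text
clock: 14.33
tool_pos: [0.5637, -0.0364, 0.1093]
eef_rot: [0.453, 0.543, -0.454, 0.542]
contact_force: [-0.4, 0.7, -4.3]
opening: 0.336
```

Run:
```python
from h import *
s=st();print("to place",np.round((tf(P,[-.165,0,.012+.0725])[0]-s["tool_pos"])*100,2),"yaw -79.66",pr(s["tool_pos"]))
```

```text
t 14.33 pos cm [56.37 -3.64 10.93] x [-0.003 -0.001 -1.   ] jawyaw -79.79 F [-0.4  0.7 -4.3] open 0.336 q [ 0.01  0.82 -0.04  1.86  0.07  0.46 -1.47]
to place [ 0.15  0.06 -2.48] yaw -79.66 [-0.1666 -0.0004  0.1093]
```

Good alignment; lower onto the bed.

Call:
apply_moves --pt "0.1 0 -0.5" --pt "0.1 0 -1" --pt "0.1 0 -1.4" --pt "0.1 0 -1.8" --pt "0.1 0 -2.1" --pt "0.1 0 -2.3" --pt "0.1 0 -2.5" --pt "0.1 0 -2.5" --roll '[0,0,0,0,0,0,0,0]' --gripper '[0,0,0,0,0,0,0,0]'

```text
clock: 15.0
tool_pos: [0.5656, -0.0352, 0.0851]
eef_rot: [0.453, 0.543, -0.453, 0.543]
contact_force: [0.3, -0.3, -4.8]
opening: 0.335
```

Call:
apply_moves --pt "0 0 -0.1" --pt "0 0 -0.15" --pt "0 0 -0.2" --pt "0 0 -0.25" --pt "0 0 -0.3" --pt "0 0 -0.3" --pt "0 0 -0.3" --pt "0 0 -0.3" --roll '[0,0,0,0,0,0,0,0]' --gripper '[0,0,0,0,0,0,0,0]'

```text
clock: 15.67
tool_pos: [0.5659, -0.0352, 0.0845]
eef_rot: [0.453, 0.542, -0.453, 0.543]
contact_force: [-4.3, 1.4, 13.7]
opening: 0.333
```

Contact with the bed. Back off slightly, release, and rise.

Call:
apply_moves --pt "0 0 0.15" --pt "0 0 0.2" --pt "0 0 0.2" --pt "0 0 0.2" --pt "0 0 0.2" --pt "0 0 0.2" --pt "0 0 0.2" --pt "0 0 0.2" --roll '[0,0,0,0,0,0,0,0]' --gripper '[0,0,3.5,4,5,6,6,6]'

```text
clock: 16.33
tool_pos: [0.5659, -0.0352, 0.0844]
eef_rot: [0.453, 0.543, -0.453, 0.543]
contact_force: [-0.0, 0.1, -0.4]
opening: 0.679
```

Call:
apply_moves --pt "0 0 1" --pt "0 0 3" --pt "0 0 6" --pt "0 0 9" --pt "-2 -0.4 10" --pt "-5 -0.9 10" --pt "-8 -1.4 10" --pt "-10 -1.8 10" --roll '[0,0,0,0,0,0,0,0]' --gripper '[6,6,6,6,4,2,0,0]'

```text
clock: 17.0
tool_pos: [0.4628, -0.0537, 0.1855]
eef_rot: [0.453, 0.543, -0.454, 0.543]
contact_force: [-0.1, 0.4, -0.2]
opening: 0.4
```

Run:
```python
from h import *
s=st();print(pr(s["tool_pos"]),np.round((tf(P,[-.385,0,.042])[0]-s["tool_pos"])*100,2))
S=cams.snapshot("side");T=cams.snapshot("top")
o=np.zeros((600,800,3),np.uint8)
Q=tf(P,[-.165,0,0])[0];Q=[Q[0],Q[1],P[2]]
segs=[tf(Q,q) for q in(rect(-.042,.042,-.048,.048,.024),rect(-.015,.015,-.015,.015,.098),rect(-.167,-.038,-.009,.009,.050))]
segs+=[tf(P,rect(-.108,-.076,-.011,.011,.308)),tf(P,rect(-.21,-.1,-.075,.075,.012))]
o[:540,:480]=over(S["image"][:,:,::-1],S,segs,215,150,80,90,6)
o[:600,480:780]=over(T["image"][:,:,::-1],T,segs,245,140,50,100,6)
cv2.imwrite("pics/o7.png",o)
```

```text
t 17.0 pos cm [46.28 -5.37 18.55] x [-0.001 -0.001 -1.   ] jawyaw -79.73 F [-0.1  0.4 -0.2] open 0.4 q [ 0.05  0.6  -0.05  2.1   0.07  0.44 -1.45]
[-0.2689  0.0007  0.1855] [-11.4   -2.16 -14.35]
```

View pics/o7.png

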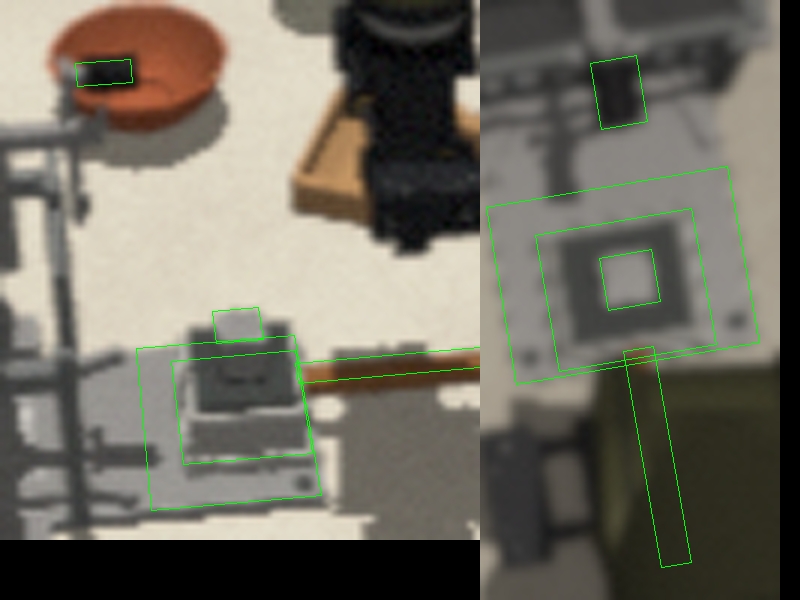

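Run:
```python
from h import *
s=st();print(np.round((tf(P,[-.285,0.001,.042])[0]-s["tool_pos"])*100,2), "10cm fwd",10*np.cos(P[2]),10*np.sin(P[2]))
```

```text
t 17.1 pos cm [46.15 -5.43 18.52] x [-0.005 -0.001 -1.   ] jawyaw -79.8 F [1.5 0.1 0.6] open 0.313 q [ 0.05  0.6  -0.05  2.11  0.07  0.44 -1.45]
[ -1.45  -0.2  -14.32] 10cm fwd 9.837454634363862 1.7956854726908547
```

Call:
apply_moves --pt "-0.5 0 -0.5" --pt "-1 -0.1 -2" --pt "-1.5 -0.2 -3.5" --pt "-1.5 -0.2 -5.5" --pt "-1.5 -0.2 -7.5" --pt "-1.5 -0.2 -9" --pt "-1.5 -0.2 -10" --pt "-1.5 -0.2 -10" --roll '[0,0,0,0,0,0,0,0]' --gripper '[5,5,5,5,5,5,5,5]' --newtons 12

```text
clock: 17.77
tool_pos: [0.4513, -0.0546, 0.0825]
eef_rot: [0.453, 0.544, -0.453, 0.543]
contact_force: [-0.6, -0.1, -0.1]
opening: 0.573
```

Run:
```python
from h import *
s=st();print(np.round((tf(P,[-.285,0.001,.042])[0]-s["tool_pos"])*100,2),pr(s["tool_pos"]))
```

```text
t 17.77 pos cm [45.13 -5.46  8.25] x [-0.001  0.    -1.   ] jawyaw -79.65 F [-0.6 -0.1 -0.1] open 0.573 q [ 0.03  0.81 -0.02  2.2   0.09  0.14 -1.46]
[-0.43 -0.17 -4.05] [-0.2805  0.0019  0.0825]
```

Call:
apply_moves --pt "1 0.1 0" --pt "2 0.2 0" --pt "3 0.4 0" --pt "3.5 0.5 -1" --pt "3.5 0.5 -2" --pt "3.5 0.5 -3" --pt "3.5 0.5 -4" --pt "3.5 0.5 -4" --roll '[0,0,0,0,0,0,0,0]' --gripper '[5,5,5,5,5,5,5,5]'

```text
clock: 18.43
tool_pos: [0.4839, -0.0502, 0.0422]
eef_rot: [0.452, 0.544, -0.454, 0.542]
contact_force: [-0.7, 0.3, -0.4]
opening: 0.57
```

Run:
```python
from h import *
s=st();print(pr(s["tool_pos"]))
```

```text
t 18.43 pos cm [48.39 -5.02  4.22] x [-0.004 -0.    -1.   ] jawyaw -79.7 F [-0.7  0.3 -0.4] open 0.57 q [ 0.02  0.9  -0.02  2.11  0.09  0.13 -1.47]
[-0.2476  0.0004  0.0422]
```

Call:
apply_moves --pt "0 0 0" --pt "0 0 0" --pt "0 0 0" --pt "0 0 0" --pt "0 0 0" --pt "0 0 0" --pt "0 0 0" --pt "0 0 0" --roll '[0,0,0,0,0,0,0,0]' --gripper '[3,2,1,0,0,0,0,0]' --newtons 12

```text
clock: 19.1
tool_pos: [0.4859, -0.0502, 0.0448]
eef_rot: [0.453, 0.543, -0.453, 0.543]
contact_force: [-0.6, 0.1, 2.9]
opening: 0.203
```

Call:
apply_moves --pt "0.3 0.05 0" --pt "0.8 0.15 0" --pt "1.5 0.27 0" --pt "2.3 0.42 0" --pt "3.1 0.57 0" --pt "3.9 0.71 0" --pt "4.5 0.82 0" --pt "4.9 0.9 0" --roll '[0,0,0,0,0,0,0,0]' --gripper '[0,0,0,0,0,0,0,0]'

```text
clock: 19.77
tool_pos: [0.5294, -0.0426, 0.0444]
eef_rot: [0.45, 0.545, -0.457, 0.54]
contact_force: [-9.5, -1.0, 11.0]
opening: 0.202
```

Call:
apply_moves --pt "0.4 0.07 0" --pt "1 0.18 0" --pt "1.6 0.29 0" --pt "2.2 0.4 0" --pt "2.8 0.51 0" --pt "3.3 0.6 0" --pt "3.7 0.68 0" --pt "3.9 0.71 0" --roll '[0,0,0,0,0,0,0,0]' --gripper '[0,0,0,0,0,0,0,0]'

```text
clock: 20.43
tool_pos: [0.5686, -0.0355, 0.0443]
eef_rot: [0.45, 0.545, -0.457, 0.54]
contact_force: [-9.8, -2.7, 11.1]
opening: 0.203
```

Run:
```python
from h import *
s=st();print(pr(s["tool_pos"]),np.round(s["moment"],2))
```

```text
t 20.43 pos cm [56.86 -3.55  4.43] x [-0.011 -0.002 -1.   ] jawyaw -79.77 F [-9.8 -2.7 11.1] open 0.203 q [-0.    0.94 -0.03  1.86  0.07  0.36 -1.48]
[-0.1616 -0.0003  0.0443] [-0.28  2.03 -0.03]
```

Call:
apply_moves --pt "0 0 0" --pt "0 0 0" --pt "0 0 0" --pt "-1 -0.2 0" --pt "-2.5 -0.45 0.5" --pt "-4 -0.7 2" --pt "-5.5 -1 4" --pt "-7 -1.3 5" --roll '[0,0,0,0,0,0,0,0]' --gripper '[4,5,5,5,5,5,5,5]'

```text
clock: 21.1
tool_pos: [0.5041, -0.0471, 0.0957]
eef_rot: [0.454, 0.542, -0.453, 0.543]
contact_force: [0.2, 0.6, 0.3]
opening: 0.566
```

Call:
apply_moves --pt "-1 -0.2 0" --pt "-2 -0.4 0" --pt "-3 -0.55 0" --pt "-3.5 -0.65 0" --pt "-3.5 -0.65 0" --pt "-3.5 -0.65 0" --pt "-3.5 -0.65 0" --pt "-3.5 -0.65 0" --roll '[0,0,0,0,0,0,0,0]' --gripper '[5,3,1,0,0,0,0,0]'

```text
clock: 21.77
tool_pos: [0.4697, -0.0534, 0.0944]
eef_rot: [0.453, 0.543, -0.453, 0.543]
contact_force: [-0.6, 1.0, 0.5]
opening: 0.062
```

Run:
```python
from h import *
s=st();print(pr(s["tool_pos"]))
S=cams.snapshot("side");T=cams.snapshot("top")
o=np.zeros((600,800,3),np.uint8)
Q=tf(P,[-.08,0,0])[0];Q=[Q[0],Q[1],P[2]]
segs=[tf(Q,q) for q in(rect(-.015,.015,-.015,.015,.098),rect(-.167,-.038,-.009,.009,.050))]
segs+=[tf(P,rect(-.108,-.076,-.011,.011,.308))]
o[:540,:480]=over(S["image"][:,:,::-1],S,segs,205,150,80,90,6)
o[:600,480:780]=over(T["image"][:,:,::-1],T,segs,245,130,50,100,6)
cv2.imwrite("pics/o8.png",o)
```

```text
t 21.77 pos cm [46.97 -5.34  9.44] x [ 0.001  0.    -1.   ] jawyaw -79.68 F [-0.6  1.   0.5] open 0.062 q [ 0.03  0.79 -0.03  2.15  0.09  0.21 -1.46]
[-2.621e-01 -1.000e-04  9.440e-02]
```

View pics/o8.png

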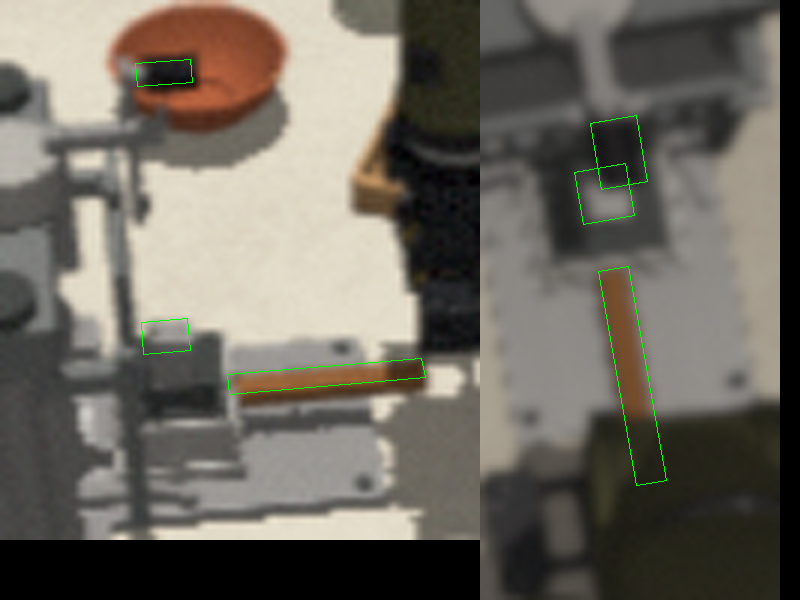

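Call:
apply_moves --pt "-0.3 -0.05 0" --pt "-0.4 -0.07 -0.6" --pt "-0.4 -0.07 -1.4" --pt "-0.4 -0.07 -2.2" --pt "-0.4 -0.07 -3" --pt "-0.4 -0.07 -3.6" --pt "-0.4 -0.07 -4.2" --pt "-0.4 -0.07 -4.2" --roll '[0,0,0,0,0,0,0,0]' --gripper '[0,0,0,0,0,0,0,0]'

```text
clock: 22.53
tool_pos: [0.4642, -0.0542, 0.0511]
eef_rot: [0.453, 0.543, -0.453, 0.542]
contact_force: [-0.4, -1.0, -0.3]
opening: 0.005
```

Run:
```python
from h import *
s=st();print(pr(s["tool_pos"]),"to end (tcp at -.178)",np.round((tf(P,[-.178,0,.048])[0]-s["tool_pos"])*100,2))
```

```text
t 22.53 pos cm [46.42 -5.42  5.11] x [-0.002  0.    -1.   ] jawyaw -79.69 F [-0.4 -1.  -0.3] open 0.005 q [ 0.02  0.88 -0.01  2.17  0.1   0.1  -1.47]
[-0.2676 -0.      0.0511] to end (tcp at -.178) [ 8.82  1.61 -0.31]
```

Call:
apply_moves --pt "0.5 0.1 -0.2" --pt "1 0.18 -0.3" --pt "1.6 0.29 -0.3" --pt "2.2 0.4 -0.3" --pt "2.9 0.53 -0.3" --pt "3.6 0.66 -0.3" --pt "4.3 0.78 -0.3" --pt "5 0.91 -0.3" --roll '[0,0,0,0,0,0,0,0]' --gripper '[0,0,0,0,0,0,0,0]'

```text
clock: 23.2
tool_pos: [0.5158, -0.045, 0.0495]
eef_rot: [0.453, 0.543, -0.453, 0.543]
contact_force: [-2.1, -0.4, 0.7]
opening: 0.011
```

Call:
apply_moves --pt "0.6 0.11 0" --pt "1.2 0.22 0" --pt "1.7 0.31 0" --pt "2.2 0.4 0" --pt "2.6 0.47 0" --pt "2.9 0.53 0" --pt "3.1 0.57 0" --pt "3.2 0.58 0" --roll '[0,0,0,0,0,0,0,0]' --gripper '[0,0,0,0,0,0,0,0]'

```text
clock: 23.87
tool_pos: [0.5469, -0.0394, 0.0494]
eef_rot: [0.453, 0.543, -0.453, 0.543]
contact_force: [-4.6, -1.7, 1.9]
opening: 0.009
```

Run:
```python
from h import *
s=st();print(pr(s["tool_pos"]),"to end (tcp at -.178)",np.round((tf(P,[-.178,0,.048])[0]-s["tool_pos"])*100,2),np.round(s["moment"],2))
```

```text
t 23.87 pos cm [54.69 -3.94  4.94] x [-0. -0. -1.] jawyaw -79.7 F [-4.6 -1.7  1.9] open 0.009 q [ 0.    0.91 -0.03  1.93  0.08  0.3  -1.48]
[-0.1836 -0.0002  0.0494] to end (tcp at -.178) [ 0.55  0.12 -0.14] [-0.1   0.83  0.03]
```

Pushing with ~4 N friction; continue until the stops are felt.

Call:
apply_moves --pt "0.15 0.03 0" --pt "0.3 0.05 0" --pt "0.45 0.08 0" --pt "0.6 0.11 0" --pt "0.7 0.13 0" --pt "0.8 0.14 0" --pt "0.9 0.16 0" --pt "0.9 0.16 0" --roll '[0,0,0,0,0,0,0,0]' --gripper '[0,0,0,0,0,0,0,0]'

```text
clock: 24.53
tool_pos: [0.5518, -0.0387, 0.049]
eef_rot: [0.451, 0.545, -0.456, 0.541]
contact_force: [-9.7, -1.6, 5.5]
opening: 0.009
```

Run:
```python
from h import *
s=st();print(pr(s["tool_pos"]))
```

```text
t 24.53 pos cm [55.18 -3.87  4.9 ] x [-0.008 -0.001 -1.   ] jawyaw -79.74 F [-9.7 -1.6  5.5] open 0.009 q [ 0.    0.92 -0.03  1.91  0.08  0.32 -1.48]
[-0.1787 -0.0004  0.049 ]
```

Call:
apply_moves --pt "0.2 0.04 0" --pt "0.4 0.07 0" --pt "0.6 0.11 0" --pt "0.8 0.14 0" --pt "0.8 0.14 0" --pt "0.8 0.14 0" --pt "0.8 0.14 0" --pt "0.8 0.14 0" --roll '[0,0,0,0,0,0,0,0]' --gripper '[0,0,0,0,0,0,0,0]'

```text
clock: 25.2
tool_pos: [0.5523, -0.039, 0.0481]
eef_rot: [0.447, 0.548, -0.46, 0.537]
contact_force: [-20.7, -2.9, 10.8]
opening: 0.0
```

Run:
```python
from h import *
s=st();print(pr(s["tool_pos"]))
S=cams.snapshot("side");T=cams.snapshot("top")
o=np.zeros((600,800,3),np.uint8)
segs=[tf(P,q) for q in(rect(-.167,-.038,-.009,.009,.050),rect(-.042,.042,-.048,.048,.024),rect(-.108,-.076,-.011,.011,.308),rect(-.21,0,-.075,.075,.012))]
o[:540,:480]=over(S["image"][:,:,::-1],S,segs,195,150,80,90,6)
o[:600,480:780]=over(T["image"][:,:,::-1],T,segs,245,130,50,100,6)
cv2.imwrite("pics/o9.png",o)
```

```text
t 25.2 pos cm [55.23 -3.9   4.81] x [-0.024 -0.004 -1.   ] jawyaw -79.82 F [-20.7  -2.9  10.8] open 0.0 q [ 0.    0.92 -0.03  1.89  0.07  0.35 -1.48]
[-0.1783 -0.0009  0.0481]
```

Call:
apply_moves --pt "-0.8 -0.14 0" --pt "-1.6 -0.3 0" --pt "-3 -0.55 0.5" --pt "-5 -0.9 2" --pt "-7 -1.3 5" --pt "-9 -1.6 8" --pt "-10 -3 11" --pt "-10 -5 14" --roll '[0,0,0,0,0,0,0,0]' --gripper '[0,0,0,0,0,0,0,0]'

```text
clock: 25.97
tool_pos: [0.4632, -0.0847, 0.191]
eef_rot: [0.453, 0.544, -0.451, 0.544]
contact_force: [0.4, -0.7, -0.6]
opening: 0.007
```

Call:
apply_moves --pt "0 -3 0" --pt "0 -6 0" --pt "0 -9 0" --pt "0 -12 0" --pt "0 -15 0" --pt "0 -19 0" --pt "0 -22 0" --pt "0 -24 0" --roll '[0,0,0,0,0,0,0,0]' --gripper '[0,0,0,0,0,0,0,0]'

```text
clock: 26.63
tool_pos: [0.4654, -0.3316, 0.1903]
eef_rot: [0.454, 0.539, -0.454, 0.545]
contact_force: [0.0, 0.3, 0.1]
opening: 0.008
```

```bash
cat > chk.py <<'E'
from h import *
st()
for n in("top","side"):
    C=cams.snapshot(n);im=C["image"].astype(int);h=cv2.cvtColor(C["image"],cv2.COLOR_RGB2HSV)
    e=proj(C,tf(P,[[-.167,0,.05],[-.05,0,.05]]))
    m=np.zeros(im.shape[:2],np.uint8)
    cv2.polylines(m,[np.int32(proj(C,tf(P,[[-.185,0,.045],[-.06,0,.045]]))).reshape(-1,1,2)],False,1,13)
    b=((im[:,:,0]-im[:,:,2]>35)&(m>0)).astype(np.uint8)
    k,l,stt,_=cv2.connectedComponentsWithStats(b);i=1+np.argmax(stt[1:,4]);ys,xs=np.nonzero(l==i)
    vx,vy,x0,y0=cv2.fitLine(np.c_[xs,ys].astype(np.float32),cv2.DIST_L2,0,.01,.01).ravel()
    d=e[0]-e[1];d/=np.linalg.norm(d);v=np.array([vx,vy]);v*=np.sign(v@d)
    t=np.c_[xs,ys]@d
    print(n,"n",len(xs),"line angle diff deg",np.degrees(np.arcsin(d[0]*v[1]-d[1]*v[0])).round(2),"centroid",x0,y0,"end diff px",round(np.percentile(t,99)-e[0]@d,2))
    # handle mid-line pixel offset against prediction, and mm per px
    mid=proj(C,tf(P,[[-.11,0,.046],[-.11,.01,.046],[-.10,0,.046]]))
    q=np.array([x0,y0])-mid[0];nn=np.array([-d[1],d[0]]);print("  lateral px",(q@nn).round(2),"px per cm y",((mid[1]-mid[0])@nn).round(2),"px per cm x",((mid[2]-mid[0])@d).round(2))
    # knob
    kp=proj(C,tf(P,[[-.092,0,.308]]))[0];x,y=np.int32(kp);w=im[y-12:y+13,x-12:x+13].sum(2);ys,xs=np.nonzero(w<110);print("  knob pred",kp.round(1),"dark centroid",(xs.mean()+x-12).round(1),(ys.mean()+y-12).round(1),len(xs))
E
python3 chk.py
```

```text
t 26.63 pos cm [ 46.54 -33.16  19.03] x [ 0.006 -0.005 -1.   ] jawyaw -79.92 F [0.  0.3 0.1] open 0.008 q [ 0.62  0.7  -0.14  1.8   0.15  0.65 -1.  ]
top n 130 line angle diff deg -1.59 centroid 266.1077 172.73077 end diff px -0.83
  lateral px 0.34 px per cm y 2.79 px per cm x -2.78
  knob pred [267.7 154.9] dark centroid 266.0 154.4 63
side n 126 line angle diff deg 0.25 centroid 241.53175 214.46825 end diff px -0.01
  lateral px 0.08 px per cm y 1.81 px per cm x -2.54
  knob pred [231.9 161.7] dark centroid 233.0 162.4 30
```

```bash
python3 -c "
from plant import r
print(r.finish_job())"
```

```text
the job is handed in; nothing more can be done
None
```

I finished all the steps and handed the job in at about 26.7 s of robot time. `finish_job` gives no verdict, so I don't have a confirmed pass.

**What I did**
- **Guard:** I gripped the knob with the jaws turned 33° so the gripper body would clear the catch. I lifted the guard about 117 mm, swung the bar upright, lowered it onto the catch and let go.
- **Die:** I lifted it out of the cradle by its shank, set it on the bed front at about x −165 mm in line with the press, and released it.
- **Push:** I drove the die about 85 mm by lightly gripping its handle, let go, then pushed the handle end with closed fingers until it stopped.

**Last checks**
- **Die against the stops:** in the final push the force rose from about 10 N to 21 N while the tool advanced only 0.5 mm. I took that as the back stops; I had no direct view of both stops being touched.
- **Die position:** the handle end agrees with the home position to within 3 mm, and the handle is turned less than about 2°.
- **Guard:** the knob still sits where it should with the guard hooked at about 92 mm, within 1–2 pixels.
- **Robot:** the arm was clear of everything, with about zero contact force.

**Disagreements**
- The two cameras differ slightly. The top view puts the handle end about 3 mm further back with 1.6° of turn; the side view shows 0 mm and 0.3°.
- My first camera estimate of the bar's starting lean was 0.98 rad, but the height at which it came to rest on the catch fits the stated 1.1.
- I had used all 12 picture views by the end, so the last check was numerical only.

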